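# Clear used pieces off the preparation deck into the waste drawer

### The job

Pull open the waste drawer of the small bench-top cabinet and clear the three used pieces (the screw cap, the rubber bung and the empty slide holder) off the steel deck into it, then push the drawer fully shut with them inside. The sealed sample jar must stay standing where it is on the deck, and the tube rack and slide box on the bench must not be moved.

Things in the scene. Friction and masses are not known exactly. Their poses are not given: they have to be found in the camera images.
- cabinet: Low fixed grey cabinet, 240 mm deep (x) by 260 mm wide (y), with a flat steel deck on top. Origin: centre of its underside, on the bench, z up; the deck's top is 100 mm above it. Its -x side is the front, where the drawer comes out from under the deck; that edge of the deck is open. The other three edges carry a kerb 6 mm thick and 10 mm high.
- deck_front (a point): Middle of the open front edge of the deck, at the deck's top surface (cabinet x = -120 mm, z = 100 mm). Axes as the cabinet's.
- drawer (a joint): Travel of the waste drawer in m: 0 fully shut, 0.13 fully out; it slides towards the cabinet's -x with about 1.5 N of friction and stays where left. It may start slightly ajar.
- drawer_handle (a point): Middle of the drawer's bar handle: a horizontal steel bar 10 mm thick and 90 mm long along the cabinet's y, 42 mm out from the drawer front (centre to face: a gap of 37 mm), 60 mm above the bench, 40 mm below the deck; a post at each end joins it to the front. Moves with the drawer.
- drawer_in (a point): Centre of the drawer's inner floor, 18 mm above the bench; axes as the cabinet's; moves with the drawer. Inside: 220 mm (x) by 224 mm (y), walls 60 mm high. The drawer front is 12 mm thick, its top edge 86 mm above the bench, its inner face 110 mm to -x of this point. Fully out, 130 mm of the inside lies open in front of the deck edge.
- cap: A used white screw cap: a disc 40 mm across (42 over its ribs) and 16 mm high, lying flat on the deck. Origin: centre of its underside, z its axis.
- bung: A used dark rubber bung: a blunt cone 26 mm across at the foot, 21 mm at the top, 24 mm high, standing on the deck. Origin: centre of its underside, z its axis.
- holder: An empty white slide holder: a flat block 50 mm (its x) by 28 mm (its y) by 12 mm high, lying flat on the deck at any yaw. Origin: centre of its underside.
- jar: Sealed sample jar to be left alone: 52 mm across, 50 mm high, standing near the back of the deck. Origin: centre of its underside, z up.
- rack: Tube rack with capped tubes, to be left alone: 70 mm (x) by 180 mm (y), 111 mm high, standing on the bench in front of the drawer's reach. Origin: centre of its underside.
- slidebox: Closed white slide box, to be left alone: about 110 mm (x) by 184 mm (y), 42 mm high, on the bench behind the cabinet. Origin: centre of its underside.

How it is judged:
By the outcome, as a careful person would: the job done as asked, in the order asked, and still so for the second after the job is handed in, with the robot touching nothing.
It also fails if it takes over 61 s, if anything falls off the work surface, if the arm or the gripper's body presses on something with over 40 N, if the wrist force passes 120 N, or if a joint passes its speed limit or range.

### The arm

A 6-joint arm with a two-finger parallel gripper is mounted at the origin on the work surface. World frame = base frame: x ahead of the robot, y to its left, z up, the work surface at z = 0. Lengths are in m, angles in rad, forces in N, time in s.
With the tool pointing down it reaches from about 0.25 to 0.8 m from the base axis. Payload 3.9 kg.
Tool frame: the origin (TCP) lies between the finger pads; the fingertips stand 22 mm ahead of it and the grasp point (between the pads) lies 3 mm ahead of it; y points along the fingers, z is the direction in which the jaws open and shut, and the axes are right-handed (so a half turn about y gives the same grasp; the last joint's range is limited). The gripper opens to 85 mm and grips with 20 to 120 N. Pads are 22 mm wide; open, the fingers measure 114 mm over their backs; the gripper's body (76 mm by 85 mm) begins 54 mm behind the grasp point. The pads swing forward as they close: fully open they stand 13 mm farther back than shut.
Start: joints at [1.126, 0.26, -0.138, 1.173, 0, 1.571], TCP at [0.226, 0.474, 0.221] pointing down, gripper open.
Joint ranges: [-2.78, 2.78], [-0.83, 1.72], [-1.28, 1.37], [-1.9, 2.12], [-1.57, 1.48], [-3.14, 3.14]. Speed limits (rad/s): [2.57, 2.57, 3.14, 3.14, 3.14, 3.14].

### API

Orientations are given as [roll, pitch, yaw] about the fixed x, y, z axes, in that order (R = Rz(yaw) Ry(pitch) Rx(roll)).
In Python, from bench import get_state, read_camera, bot, models gives the robot as it stands.
- The arm moves only by the shell command python3 -m jog 'ROWS' [FORCE]. ROWS is JSON, a list that holds one entry, the list of rows, each a list of 7 numbers: the gripper's target within -1 to 1 (shut at 1, half-way at 0, fully open at -1), then the shift along the world's x, y, z each as a share of 0.15 m, from -1 to 1, then the turn, a rotation vector about the world's x, y, z each as a share of 1.5 rad, from -1 to 1. A call has exactly 5 rows; each row is the pose to reach, as a shift and turn from the pose commanded when the call began; what a row does not reach only later rows make up. A row lasts 1/10 s, in which the tool goes at most 50 mm and 8.59 degrees, less where a joint would pass 70% of its speed; a pose out of reach is approached as far as the arm can. A call with a number of a shift or a turn outside -1 to 1 is refused whole. A call with a gripper value outside its range is refused whole. The fingers move at their own pace and stop on an object; FORCE is the grip in N (left out, the last holds). Time passes only in rows, so rows that repeat a pose let the fingers close, or fill a call up. It gives the time, the measured TCP pose, the force and the opening at its end, in the units of the state.
- get_state(): the state, without advancing time (a new reading comes with each control period).
- read_camera(name): name is "scene" or "top" or "wrist"; returns a dict with "image" (400x640x3 uint8, red, green, blue), "range_z" (400x640 float32, m along the optical axis (not along the pixel's ray), 0 where there is no reading), "fx", "fy", "cx", "cy" (pixels), "position" and "attitude" of the camera in the world; the wrist camera has in their place "hand_eye" (4x4, takes a point from camera to tool coordinates, whose origin is the TCP and whose axes are the tool frame's). Camera axes: x right, y down, z forward; pixel columns grow to the right and rows downward; lengths in m; the calibration is good to about 2 mm. A picture is of the moment at which its call begins: read the wrist's pose just before it.
- bot.close_job(): hands the job in, once; it reports no verdict.
Trained networks look in a picture, given as the dict that the camera call returned (one of the last four; its "shot" number tells which), for a name from the list of things; names that differ only in an ending like _2 or _b are one class to them, and where a whole thing is asked for, a point or a joint stands for the part that bears it (a point fixed in the world has none). Each returns a list of dicts, best first, with "p" (0 to 1); they miss things now and then, are a little off and sometimes report something else, mostly with a low value. They report only what shows in the picture. A call takes as long as a camera call.
- models.regions_of(picture, thing): "pixels" (400x640 bool, what is visible of it) and "rect" ([centre column, centre row, width, height] in pixels, round what is visible of it).
The state is a dict: "clock": time; "q": joint angles; "dq": joint speeds; "joint_torque": joint torques, N m; "tcp_pos": TCP position; "ee_rot": TCP orientation; "wrist_force": force on the tool from outside, world axes, zero at the start; "wrist_torque": the same for the moment, N m; "finger_gap": finger opening in m.
Only numpy, scipy, OpenCV 4.12 (cv2) and the standard library are available. Lean on these libraries where they do the work, as an engineer would, in place of code of your own. Each camera call takes 0.05 s, during which the arm holds its last target. There are 200 camera calls.

## Working session

There is one attempt and no reset: what is moved stays moved. The work goes in short steps, Python scripts to look and compute and a shell command to move; the robot and the scene stay as the last step left them, time stands still between calls to the robot, and variables do not carry over. Pictures are saved under pics/ and viewed, about 8 in all and at most 12, crops included, and the job is handed in when it is done.

```bash
mkdir -p pics; ls; cat > h.py <<'E'
import numpy as np, cv2
from scipy.spatial.transform import Rotation as R
from bench import get_state, read_camera, bot, models
def shot(name):
    s=get_state(); p=read_camera(name)
    if name=="wrist":
        T=np.eye(4); T[:3,:3]=R.from_euler('xyz',s['ee_rot']).as_matrix(); T[:3,3]=s['tcp_pos']
        M=T@np.array(p['hand_eye'])
    else:
        M=np.eye(4); a=np.array(p['attitude']); M[:3,:3]=a if a.shape==(3,3) else R.from_euler('xyz',a).as_matrix(); M[:3,3]=p['position']
    p['M']=M; return p
def cloud(p):
    z=p['range_z']; v,u=np.mgrid[0:400,0:640]
    c=np.stack([(u-p['cx'])/p['fx']*z,(v-p['cy'])/p['fy']*z,z],-1)
    w=c@p['M'][:3,:3].T+p['M'][:3,3]; w[z<=0]=np.nan; return w
def save(p,fn): cv2.imwrite('pics/'+fn,p['image'][:,:,::-1])
def find(p,t):
    r=models.regions_of(p,t); w=cloud(p); out=[]
    for d in r[:2]:
        q=w[d['pixels']]; q=q[~np.isnan(q[:,0])]
        out.append((d,q))
        if len(q): print(t,round(d['p'],2),'rect',np.round(d['rect']),'med',np.median(q,0).round(3),'lo',np.percentile(q,3,0).round(3),'hi',np.percentile(q,97,0).round(3))
    return out
E
python3 - <<'E'
from h import *
s=get_state(); print(s)
for n in ['top','scene']:
    p=shot(n); save(p,n+'1.png'); print(n,p['position'],p['attitude'])
    for t in ['cap','bung','holder','jar','rack','slidebox','drawer_handle','cabinet']: find(p,t)
E
```

```text
pics
{'clock': 0.0, 'q': array([ 1.12601185e+00,  2.60690838e-01, -1.39391818e-01,  1.17268988e+00,
       -2.04219027e-05,  1.57081333e+00]), 'dq': array([-0.00094369,  0.0005097 , -0.00124555,  0.00101394,  0.00090754,
        0.00094394]), 'joint_torque': array([-1.06254123e-03, -4.05668163e+01,  2.53928071e+01,  1.87078037e-02,
        9.71979148e-05,  2.50177308e-06]), 'tcp_pos': array([0.22558951, 0.47327683, 0.22005274]), 'ee_rot': array([-1.57277253e+00, -2.04554726e-05, -4.44801447e-01]), 'wrist_force': array([0.24007344, 0.27660467, 0.37793712]), 'wrist_torque': array([-0.03515702,  0.00786947,  0.05149961]), 'finger_gap': 0.08573508988379536}
top [0.40247012 0.04507809 1.70781711] [-3.03639002  0.00732979 -1.57475716]
cap 0.66 rect [313. 196.  12.  10.] med [0.616 0.076 0.115] lo [0.599 0.06  0.105] hi [0.633 0.095 0.123]
bung 0.53 rect [306. 213.   7.   6.] med [0.548 0.095 0.121] lo [0.54  0.086 0.115] hi [0.558 0.104 0.129]
holder 0.46 rect [299. 241.  12.  14.] med [0.466 0.115 0.111] lo [0.444 0.099 0.105] hi [0.486 0.134 0.118]
jar 0.47 rect [263. 234.  19.  14.] med
[... 565 characters left out ...]
0.006] hi [0.631 0.603 0.044]
holder 0.58 rect [359. 162.  16.  11.] med [0.474 0.118 0.111] lo [0.451 0.1   0.104] hi [0.493 0.135 0.115]
jar 0.58 rect [398. 164.  20.  20.] med [0.498 0.226 0.141] lo [0.465 0.205 0.109] hi [0.508 0.248 0.152]
rack 0.73 rect [149. 191.  54.  69.] med [ 0.603 -0.452  0.056] lo [ 0.498 -0.499  0.003] hi [ 0.672 -0.433  0.111]
slidebox 0.57 rect [510. 217.  72.  66.] med [0.559 0.536 0.041] lo [0.457 0.478 0.007] hi [0.631 0.603 0.044]
drawer_handle 0.58 rect [311. 196.  32.  82.] med [0.572 0.011 0.066] lo [ 0.433 -0.038 -0.001] hi [0.67  0.024 0.088]
cabinet 0.59 rect [357. 202. 116. 108.] med [0.618 0.14  0.099] lo [0.426 0.006 0.011] hi [0.683 0.261 0.11 ]
```

```bash
python3 - <<'E'
from h import *
a=cv2.imread('pics/top1.png')[120:320,140:440]; cv2.imwrite('pics/topc.png',cv2.resize(a,(780,520),interpolation=cv2.INTER_CUBIC))
p=shot('top'); w=cloud(p)
c=find(p,'cabinet')[0]; q=c[1]
d=q[(q[:,2]>.092)&(q[:,2]<.115)]
r=cv2.minAreaRect(d[:,:2].astype(np.float32)*1000); print('deck rect',r, cv2.boxPoints(r))
# handle: points z 0.05-.075 ahead of front
m=(w[...,2]>.045)&(w[...,2]<.08)&(w[...,0]>.4)&(w[...,0]<.7)&(w[...,1]<.05)&(w[...,1]>-.12)
h=w[m]; r=cv2.minAreaRect(h[:,:2].astype(np.float32)*1000); print('handle-ish',len(h),r)
for t in ['holder']:
    f=find(p,t)[0]; print(cv2.minAreaRect(f[1][:,:2].astype(np.float32)*1000))
# rack
m=(w[...,2]>.08)&(w[...,1]<-.2); k=w[m]; print('rack',k[:,:2].min(0),k[:,:2].max(0)) if len(k) else 0
print(R.from_euler('xyz',get_state()['ee_rot']).as_matrix().round(2))
E
```

```text
cabinet 0.97 rect [300. 213.  97.  85.] med [0.548 0.135 0.099] lo [0.423 0.001 0.014] hi [0.67  0.263 0.111]
deck rect ((547.3602294921875, 137.77371215820312), (261.40191650390625, 260.4895935058594), 87.0833969116211) [[4.1063379e+02 1.3869217e+01]
 [6.7078589e+02 6.1488342e-01]
 [6.8408667e+02 2.6167822e+02]
 [4.2393457e+02 2.7493256e+02]]
handle-ish 204 ((534.0974731445312, -7.277671813964844), (67.62482452392578, 244.8388214111328), 87.23106384277344)
holder 0.72 rect [298. 238.  17.  16.] med [0.467 0.115 0.112] lo [0.447 0.099 0.105] hi [0.486 0.134 0.118]
holder 0.61 rect [476. 204.  29.  56.] med [ 0.579 -0.459  0.056] lo [ 0.496 -0.499  0.006] hi [ 0.663 -0.434  0.112]
((466.0152587890625, 116.00729370117188), (49.023780822753906, 28.443084716796875), 27.228984832763672)
rack [ 0.27237084 -0.9940159 ] [ 0.75253161 -0.44237957]
[[ 0.9   0.    0.43]
 [-0.43  0.    0.9 ]
 [-0.   -1.    0.  ]]
```

View pics/topc.png

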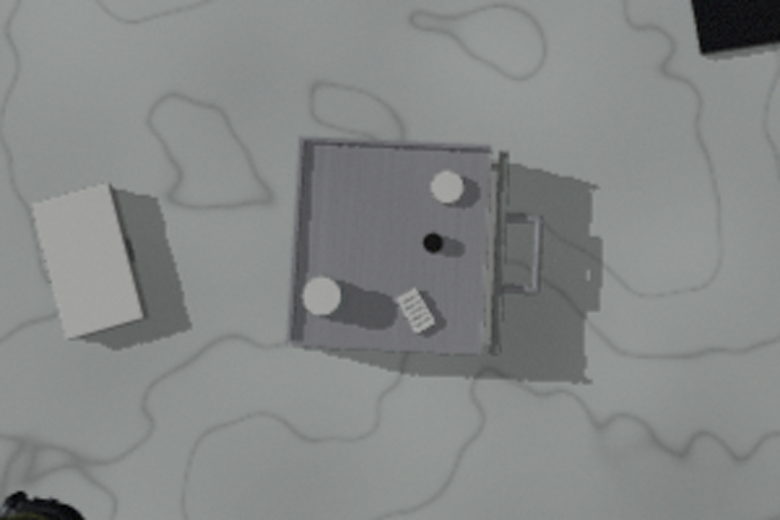

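The top view shows the cabinet front facing world -y. The drawer is slightly ajar, with the handle bar at crop (538,253). The cap is at (447,187), bung at (432,243), holder at (415,310) and jar at (321,296). I'm moving above the handle.

```bash
python3 -m jog '[[[0.2,0.17,-0.28,0,0,0,0.1],[0.2,0.34,-0.56,0,0,0,0.2],[0.2,0.517,-0.85,0,0,0,0.262],[0.2,0.517,-0.85,0,0,0,0.262],[0.2,0.517,-0.85,0,0,0,0.262]]]' 40
python3 -m jog '[[[0.2,0.17,-0.28,0,0,0,0],[0.2,0.34,-0.56,0,0,0,0],[0.2,0.517,-0.85,0,0,0,0],[0.2,0.69,-1,0,0,0,0],[0.2,0.69,-1,0,0,0,0]]]'
python3 -m jog '[[[0.2,0.17,-0.28,0,0,0,0],[0.2,0.34,-0.56,0,0,0,0],[0.2,0.517,-0.85,0,0,0,0],[0.2,0.69,-1,0,0,0,0],[0.2,0.69,-1,0,0,0,0]]]'
python3 -m jog '[[[0.2,0.1,-0.3,0,0,0,0],[0.2,0.17,-0.52,0,0,0,0],[0.2,0.17,-0.52,0,0,0,0],[0.2,0.17,-0.52,0,0,0,0],[0.2,0.17,-0.52,0,0,0,0]]]'
python3 - <<'E'
from h import *
s=get_state(); print(s['tcp_pos'],s['ee_rot'],s['finger_gap'])
p=shot('wrist'); save(p,'w1.png'); w=cloud(p)
find(p,'drawer_handle'); find(p,'cabinet')
m=(w[...,2]>.055)&(w[...,2]<.075)&(w[...,1]<.02)&(w[...,1]>-.08)&(w[...,0]>.45)&(w[...,0]<.63)
h=w[m]; r=cv2.minAreaRect(h[:,:2].astype(np.float32)*1000); print('handle',len(h),r,h.mean(0))
E
```

```text
clock: 1.55
tcp_pos: [0.3041, 0.3454, 0.2211]
ee_rot: [-1.57, -0.0, -0.056]
wrist_force: [0.1, 0.1, -0.2]
finger_gap: 0.0342
clock: 2.05
tcp_pos: [0.4099, 0.1957, 0.2211]
ee_rot: [-1.57, -0.002, -0.056]
wrist_force: [-0.6, -0.2, 0.5]
finger_gap: 0.0339
clock: 2.55
tcp_pos: [0.514, 0.0458, 0.2206]
ee_rot: [-1.571, -0.003, -0.055]
wrist_force: [-0.4, 1.1, -0.4]
finger_gap: 0.034
clock: 3.05
tcp_pos: [0.5355, -0.0295, 0.2208]
ee_rot: [-1.57, 0.001, -0.05]
wrist_force: [0.1, -0.4, 0.3]
finger_gap: 0.0341
[ 0.53548376 -0.02949175  0.22079046] [-1.56990995e+00  7.69688197e-04 -4.96494366e-02] 0.03414444654406694
drawer_handle 0.93 rect [352. 174.  87. 287.] med [0.511 0.013 0.064] lo [ 0.423 -0.037  0.017] hi [0.639 0.044 0.087]
cabinet 0.97 rect [475. 182. 330. 321.] med [0.524 0.126 0.1  ] lo [0.421 0.003 0.019] hi [0.666 0.232 0.109]
handle 2412 ((538.6758422851562, -16.394550323486328), (47.09162521362305, 179.23724365234375), 87.0047607421875) [ 0.53536172 -0.01887674  0.06424168]
```

View pics/w1.png

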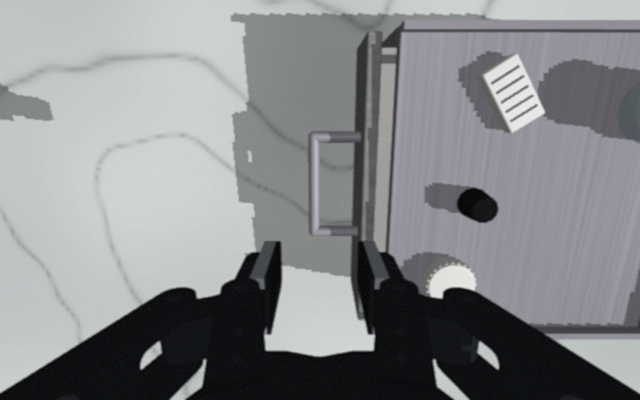

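The wrist view shows the handle bar at column 316, rows 135–232. The holder is at (515,93), bung at (478,205) and cap at (452,283).

```bash
python3 - <<'E'
from h import *
p=shot('wrist'); w=cloud(p)
b=w[145:225,311:320]; b=b[(b[...,2]>.055)&(b[...,2]<.08)]
print('bar',b.mean(0).round(4),b.min(0).round(3),b.max(0).round(3), 'ends',w[137,314].round(3),w[230,314].round(3), np.polyfit(b[:,0],b[:,1],1))
f=w[150:225,355:372].reshape(-1,3); f=f[(f[:,2]>.075)&(f[:,2]<.095)]; print('front top',np.percentile(f,[3,97],axis=0).round(3))
d=find(p,'cabinet')[0][1]; d=d[(d[:,2]>.096)&(d[:,2]<.103)]; e=d[(d[:,0]>.5)&(d[:,0]<.6)]; print('deck edge y',np.percentile(e[:,1],1))
for t in ['cap','bung','holder']: 
    r=find(p,t)
    if r:
        q=r[0][1]; q=q[q[:,2]>np.percentile(q[:,2],50)-.004]; print(t,cv2.minAreaRect(q[:,:2].astype(np.float32)*1000))
E
```

```text
bar [ 0.5385 -0.0347  0.0644] [ 0.501 -0.041  0.061] [ 0.577 -0.029  0.067] ends [ 0.495 -0.033  0.066] [ 0.582 -0.038  0.066] [-0.0525469  -0.00639273]
front top [[0.508 0.006 0.078]
 [0.57  0.014 0.087]]
cabinet 0.62 rect [476. 180. 328. 320.] med [0.524 0.126 0.1  ] lo [0.421 0.003 0.018] hi [0.666 0.232 0.109]
deck edge y 0.030268539082200285
cap 0.89 rect [450. 277.  50.  40.] med [0.611 0.072 0.116] lo [0.599 0.057 0.103] hi [0.627 0.094 0.117]
cap ((574.328125, 53.514137268066406), (129.06903076171875, 41.478172302246094), 27.803457260131836)
bung 0.69 rect [478. 205.  42.  35.] med [0.548 0.092 0.123] lo [0.54  0.084 0.104] hi [0.559 0.104 0.125]
bung ((550.4605712890625, 94.93064880371094), (20.996826171875, 20.72136878967285), 24.788843154907227)
holder 0.67 rect [511.  94.  67.  78.] med [0.466 0.114 0.112] lo [0.444 0.095 0.104] hi [0.49  0.134 0.113]
holder ((466.7638244628906, 116.06985473632812), (50.196353912353516, 28.674339294433594), 30.444324493408203)
```

```bash
python3 -m jog '[[[0.2,0.02,-0.035,-0.3,0,0,0],[0.2,0.02,-0.035,-0.5,0,0,0],[0.2,0.02,-0.035,-0.7,0,0,0],[0.2,0.02,-0.035,-0.87,0,0,0],[0.2,0.02,-0.035,-0.87,0,0,0]]]'
python3 -m jog '[[[0.2,0,0,-0.1,0,0,0],[0.2,0,0,-0.18,0,0,0],[0.2,0,0,-0.18,0,0,0],[0.7,0,0,-0.18,0,0,0],[1,0,0,-0.18,0,0,0]]]'
python3 -m jog '[[[1,0,0,0,0,0,0],[1,0,0,0,0,0,0],[1,0,0,0,0,0,0],[1,0,0,0,0,0,0],[1,0,0,0,0,0,0]]]'
```

```text
clock: 3.95
tcp_pos: [0.5356, -0.0367, 0.0871]
ee_rot: [-1.571, 0.007, -0.052]
wrist_force: [-0.2, -0.6, -1.0]
finger_gap: 0.0341
clock: 4.45
tcp_pos: [0.5397, -0.0369, 0.0644]
ee_rot: [-1.571, -0.002, -0.052]
wrist_force: [-0.2, -0.7, -0.3]
finger_gap: 0.0056
clock: 4.95
tcp_pos: [0.5389, -0.0368, 0.0634]
ee_rot: [-1.571, 0.0, -0.052]
wrist_force: [0.0, -0.1, 0.4]
finger_gap: -0.0003
```

```bash
python3 - <<'E'
from h import *
p=shot('wrist'); save(p,'w2.png')
E
```

```text
(no output)
```

View pics/w2.png

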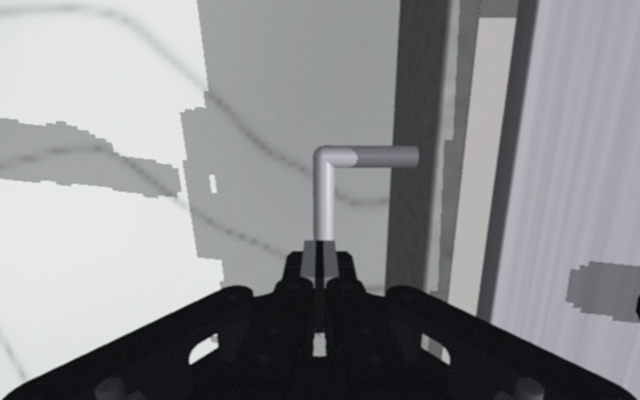

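The bar at column 325 runs straight into the closed fingers at row 245, yet the gap reads 0. I'll test with a short pull.

```bash
python3 -m jog '[[[1,0,-0.03,0,0,0,0],[1,-0.005,-0.08,0,0,0,0],[1,-0.01,-0.13,0,0,0,0],[1,-0.01,-0.2,0,0,0,0],[1,-0.01,-0.2,0,0,0,0]]]'
python3 - <<'E'
from h import *
p=shot('wrist'); save(p,'w3.png'); w=cloud(p)
b=w[170:230,300:345].reshape(-1,3); b=b[(b[:,2]>.05)&(b[:,2]<.08)]; print(len(b),b.mean(0) if len(b) else 0)
print(get_state()['finger_gap'])
print(w[245:275:5,320].round(3), w[200,320])
E
```

```text
clock: 5.5
tcp_pos: [0.5375, -0.0685, 0.0634]
ee_rot: [-1.571, -0.0, -0.054]
wrist_force: [0.0, 0.3, 0.3]
finger_gap: -0.0001
0 0
-8.802439063873261e-05
[[ 0.527 -0.068  0.083]
 [ 0.526 -0.068  0.09 ]
 [ 0.526 -0.068  0.094]
 [ 0.527 -0.068  0.098]
 [ 0.526 -0.068  0.103]
 [ 0.527 -0.068  0.106]] [ 5.29838406e-01 -6.81639543e-02 -2.52379034e-04]
```

View pics/w3.png

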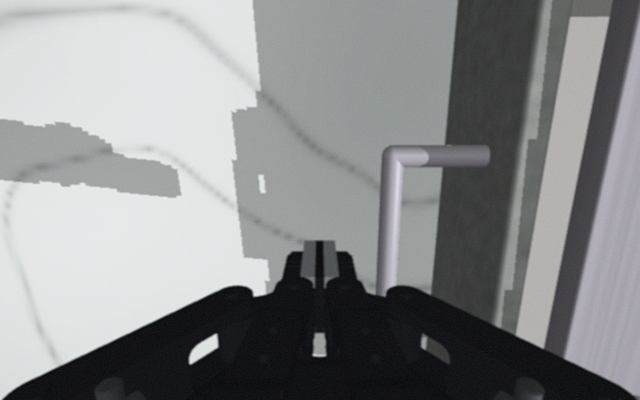

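The fingers slid clear over the bar: the fingertips sit higher than the stated geometry implies. I'm measuring the actual tip offset, shut and open.

```bash
cat > tip.py <<'E'
from h import *
s=get_state(); p=shot('wrist'); z=p['range_z']; H=np.array(p['hand_eye'])
v,u=np.mgrid[0:400,0:640]
c=np.stack([(u-p['cx'])/p['fx']*z,(v-p['cy'])/p['fy']*z,z,np.ones_like(z)],-1)@H.T
print('handeye',H.round(3).tolist(),'gap',s['finger_gap'])
for r in range(236,262,3):
    a=c[r,260:380]; a=a[(np.abs(a[:,2])<.06)&(z[r,260:380]<.16)&(z[r,260:380]>0)]
    if len(a): print(r,len(a),'tool xyz max-y',a[a[:,1].argmax(),:3].round(4), 'zrange',a[:,2].min().round(3),a[:,2].max().round(3))
n=c[(z>0)&(z<.14)]; print('all near max y',n[:,1].max(), 'min',n[:,1].min())
E
python3 tip.py; python3 -m jog '[[[0.2,0,0,0,0,0,0],[0.2,0,0,0,0,0,0],[0.2,0,0,0,0,0,0],[0.2,0,0,0,0,0,0],[0.2,0,0,0,0,0,0]]]'; python3 tip.py
```

```text
handeye [[0.0, 0.965, 0.263, -0.066], [0.001, -0.263, 0.965, -0.153], [1.0, 0.0, -0.001, -0.0], [0.0, 0.0, 0.0, 1.0]] gap -8.802439063873261e-05
242 30 tool xyz max-y [-0.0106 -0.016  -0.0067] zrange -0.007 0.006
245 32 tool xyz max-y [-0.0106 -0.0194 -0.0006] zrange -0.007 0.006
248 32 tool xyz max-y [-0.0104 -0.022  -0.0068] zrange -0.007 0.006
251 53 tool xyz max-y [-0.0064 -0.0159  0.008 ] zrange -0.012 0.011
254 62 tool xyz max-y [-0.0066 -0.0197 -0.0129] zrange -0.013 0.012
257 66 tool xyz max-y [-0.0064 -0.0221  0.0126] zrange -0.014 0.013
260 68 tool xyz max-y [-0.0064 -0.025  -0.01  ] zrange -0.014 0.013
all near max y 0.0032905482421491106 min -0.10823101377192243
clock: 6.1
tcp_pos: [0.5375, -0.0667, 0.0634]
ee_rot: [-1.571, -0.0, -0.052]
wrist_force: [0.3, 0.1, 0.4]
finger_gap: 0.0341
handeye [[0.0, 0.965, 0.263, -0.066], [0.001, -0.263, 0.965, -0.153], [1.0, 0.0, -0.001, -0.0], [0.0, 0.0, 0.0, 1.0]] gap 0.034142434046710315
242 34 tool xyz max-y [-0.0099 -0.0144  0.0167] zrange -0.024 0.023
245 38 tool xyz max-y [-0.0075 -0.012   0.0166] zrange -0.024 0.023
248 40 tool xyz max-y [-0.0061 -0.012   0.0167] zrange -0.024 0.023
251 42 tool xyz max-y [-0.0047 -0.0122  0.0167] zrange -0.024 0.023
254 43 tool xyz max-y [-0.0035 -0.0127 -0.0175] zrange -0.024 0.023
257 44 tool xyz max-y [-0.0021 -0.0128 -0.0176] zrange -0.023 0.022
260 44 tool xyz max-y [-0.0006 -0.0127  0.0167] zrange -0.023 0.022
all near max y 0.003343371269569767 min -0.10816106495736592
```

```bash
python3 - <<'E'
from h import *
s=get_state(); t=s['tcp_pos']; print(t)
p=shot('scene'); w=cloud(p)
m=(abs(w[...,0]-t[0])<.06)&(abs(w[...,1]-t[1])<.07)&(w[...,2]>.01)
n=w[m]
for lo in np.arange(.03,.2,.01):
    q=n[(n[:,2]>=lo)&(n[:,2]<lo+.01)]
    if len(q): print(round(lo,2),len(q),q.min(0).round(3),q.max(0).round(3))
a=p['image'][120:280,220:400]; cv2.imwrite('pics/s2.png',cv2.resize(a[:,:,::-1],(720,640)[:2] if 0 else (675,600),interpolation=cv2.INTER_CUBIC))
E
```

```text
[ 0.53745911 -0.06670551  0.06342691]
0.05 16 [ 0.497 -0.041  0.056] [0.59  0.002 0.06 ]
0.06 154 [ 0.491 -0.042  0.06 ] [0.593 0.002 0.068]
0.07 9 [ 0.529 -0.089  0.076] [ 0.549 -0.044  0.08 ]
0.08 31 [ 0.53  -0.098  0.08 ] [ 0.551 -0.037  0.09 ]
0.09 37 [ 0.525 -0.098  0.09 ] [ 0.55  -0.035  0.1  ]
0.1 34 [ 0.532 -0.097  0.1  ] [ 0.551 -0.037  0.11 ]
0.11 28 [ 0.53  -0.104  0.11 ] [ 0.552 -0.032  0.12 ]
0.12 93 [ 0.523 -0.115  0.12 ] [ 0.555 -0.02   0.13 ]
0.13 80 [ 0.524 -0.121  0.13 ] [ 0.555 -0.014  0.14 ]
0.14 90 [ 0.524 -0.125  0.14 ] [ 0.558 -0.011  0.15 ]
0.15 93 [ 0.526 -0.129  0.15 ] [ 0.557 -0.006  0.16 ]
0.16 120 [ 0.531 -0.132  0.16 ] [ 0.558 -0.003  0.17 ]
0.17 192 [ 0.521 -0.134  0.17 ] [ 0.56  -0.001  0.18 ]
0.18 102 [ 0.533 -0.114  0.18 ] [ 0.558 -0.018  0.19 ]
0.19 21 [ 0.533 -0.106  0.19 ] [ 0.553 -0.029  0.2  ]
```

View pics/s2.png

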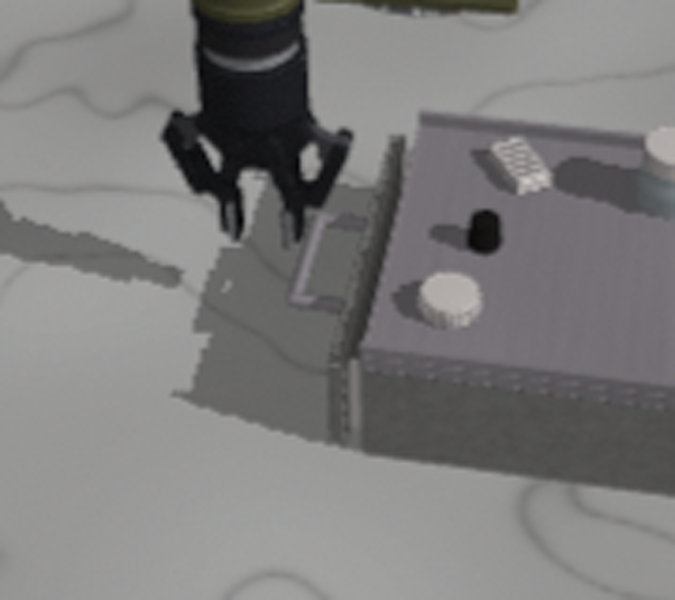

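Both views agree: the tip is about 13 mm *behind* the reported TCP, i.e. about 35 mm shorter than stated. From now on, tip z = TCP z + 0.013. I'm re-gripping the bar lower.

```bash
python3 -m jog '[[[0.2,0,0.1,0,0,0,0],[0.2,0.01,0.21,0,0,0,0],[0.2,0.01,0.21,-0.02,0,0,0],[0.2,0.01,0.21,-0.1,0,0,0],[0.2,0.01,0.21,-0.18,0,0,0]]]'
python3 -m jog '[[[0.2,0,0,0,0,0,0],[0.5,0,0,0,0,0,0],[1,0,0,0,0,0,0],[1,0,0,0,0,0,0],[1,0,0,0,0,0,0]]]'
python3 -m jog '[[[1,0,0,0,0,0,0],[1,0,-0.02,0,0,0,0],[1,0,-0.05,0,0,0,0],[1,0,-0.1,0,0,0,0],[1,0,-0.1,0,0,0,0]]]'
```

```text
clock: 6.7
tcp_pos: [0.539, -0.0353, 0.0356]
ee_rot: [-1.571, -0.0, -0.052]
wrist_force: [0.7, -0.3, 0.5]
finger_gap: 0.0341
clock: 7.2
tcp_pos: [0.5389, -0.0355, 0.0364]
ee_rot: [-1.571, 0.0, -0.052]
wrist_force: [0.4, -0.6, -1.7]
finger_gap: 0.0082
clock: 7.7
tcp_pos: [0.538, -0.0518, 0.0363]
ee_rot: [-1.572, 0.001, -0.053]
wrist_force: [-3.7, -1.0, -0.3]
finger_gap: 0.0082
```

```bash
python3 -m jog '[[[1,-0.01,-0.15,0,0,0,0],[1,-0.02,-0.3,0,0,0,0],[1,-0.025,-0.45,0,0,0,0],[1,-0.03,-0.6,0,0,0,0],[1,-0.03,-0.6,0,0,0,0]]]'
python3 - <<'E'
from h import *
s=get_state(); print(s['tcp_pos'],s['wrist_force'])
p=shot('top'); w=cloud(p); save(p,'top2.png')
p=shot('wrist'); w=cloud(p)
f=w[100:200,200:640].reshape(-1,3); g=f[(f[:,2]>.075)&(f[:,2]<.092)&(abs(f[:,0]-.5)<.1)]; print('front top',len(g),np.percentile(g,[2,50,98],axis=0).round(3))
E
```

```text
clock: 8.2
tcp_pos: [0.5334, -0.1437, 0.0364]
ee_rot: [-1.574, 0.001, -0.055]
wrist_force: [-2.6, -1.4, -1.1]
finger_gap: 0.0085
[ 0.53342933 -0.14369919  0.03635526] [-2.5926494  -1.38051575 -1.1466004 ]
front top 4997 [[ 0.468 -0.099  0.076]
 [ 0.482 -0.095  0.086]
 [ 0.497 -0.087  0.087]]
```

```bash
python3 -m jog '[[[0.2,0,0,0,0,0,0],[0.2,0,0,0,0,0,0],[0.2,0,0,0.05,0,0,0],[0.2,0,0,0.3,0,0,0],[0.2,0,0,0.6,0,0,0]]]'
python3 -m jog '[[[-0.3,0,0.05,0.3,0,0,0],[-0.3,0.15,0.3,0.3,0,0,0],[-0.3,0.3,0.6,0.3,0,0,0],[-0.3,0.45,0.85,0.3,0,0,0],[-0.3,0.54,1,0.3,0,0,0]]]'
python3 -m jog '[[[-0.3,0,0.25,0,0,0,0],[-0.3,0,0.46,0,0,0,0],[-0.3,0,0.46,0,0,0,0],[-0.3,0,0.46,0,0,0,0],[-0.3,0,0.46,0,0,0,0]]]'
cat > look.py <<'E'
from h import *
import sys
s=get_state(); print('tcp',s['tcp_pos'].round(4),s['ee_rot'].round(3))
p=shot('wrist'); save(p,sys.argv[1]+'.png')
for t in sys.argv[2:]:
    for d,q in find(p,t)[:1]:
        q=q[q[:,2]>np.percentile(q[:,2],80)-.005]; q=q[np.abs(q-np.median(q,0)).max(1)<.04]
        (cx,cy),(a,b),an=cv2.minAreaRect(q[:,:2].astype(np.float32)*1000)
        print(t,'c',round(cx,1),round(cy,1),'size',round(a,1),round(b,1),round(an,1),'mm; d from tcp',round(cx-s['tcp_pos'][0]*1000,1),round(cy-s['tcp_pos'][1]*1000,1))
E
python3 look.py w4 cap bung holder
```

```text
clock: 8.8
tcp_pos: [0.5334, -0.1394, 0.1264]
ee_rot: [-1.57, 0.003, -0.051]
wrist_force: [1.1, -0.1, 0.3]
finger_gap: 0.0341
clock: 9.3
tcp_pos: [0.6176, 0.0133, 0.1726]
ee_rot: [-1.57, -0.003, -0.049]
wrist_force: [0.6, -0.8, 0.0]
finger_gap: 0.0557
clock: 9.8
tcp_pos: [0.6156, 0.0783, 0.1719]
ee_rot: [-1.571, -0.001, -0.052]
wrist_force: [-0.2, -0.7, 0.4]
finger_gap: 0.0552
tcp [0.6156 0.0783 0.1719] [-1.571e+00 -1.000e-03 -5.200e-02]
cap 0.65 rect [319. 217.  68.  62.] med [0.617 0.077 0.116] lo [0.6   0.06  0.106] hi [0.636 0.095 0.117]
cap c 618.3 76.9 size 39.8 41.4 36.6 mm; d from tcp 2.8 -1.4
bung 0.73 rect [344. 108.  40.  42.] med [0.551 0.095 0.124] lo [0.541 0.085 0.108] hi [0.561 0.105 0.125]
bung c 550.9 95.8 size 20.6 20.5 86.2 mm; d from tcp -64.6 17.5
holder 0.59 rect [380.   5.  13.   9.] med [0.494 0.117 0.107] lo [0.492 0.115 0.101] hi [0.495 0.122 0.112]
holder c 493.6 117.9 size 6.4 2.8 80.5 mm; d from tcp -121.9 39.6
```

```bash
python3 -m jog '[[[-0.3,0.02,-0.01,-0.2,0,0,0],[-0.3,0.02,-0.01,-0.4,0,0,0],[-0.3,0.02,-0.01,-0.5,0,0,0],[-0.3,0.02,-0.01,-0.55,0,0,0],[-0.3,0.02,-0.01,-0.55,0,0,0]]]'
python3 -m jog '[[[0,0,0,0,0,0,0],[0.5,0,0,0,0,0,0],[0.5,0,0,0,0,0,0],[0.5,0,0,0,0,0,0],[0.5,0,0,0,0,0,0]]]' 30
```

```text
clock: 10.5
tcp_pos: [0.6177, 0.0765, 0.088]
ee_rot: [-1.571, 0.002, -0.053]
wrist_force: [-0.3, 0.5, -0.1]
finger_gap: 0.0555
clock: 11.0
tcp_pos: [0.6195, 0.0773, 0.0902]
ee_rot: [-1.571, -0.003, -0.052]
wrist_force: [-0.5, -0.2, 6.3]
finger_gap: 0.0385
```

```bash
python3 -m jog '[[[0.5,0,0,0.15,0,0,0],[0.5,0,0,0.4,0,0,0],[0.5,-0.06,-0.3,0.4,0,0,0],[0.5,-0.12,-0.6,0.4,0,0,0],[0.5,-0.12,-0.71,0.4,0,0,0]]]'
python3 -m jog '[[[0.5,0,0,0,0,0,0],[0.5,0,0,-0.2,0,0,0],[0.5,0,0,-0.45,0,0,0],[0.5,0,0,-0.68,0,0,0],[0.5,0,0,-0.68,0,0,0]]]'
python3 -m jog '[[[-0.3,0,0,0,0,0,0],[-0.3,0,0,0,0,0,0],[-0.3,0,0,0.2,0,0,0],[-0.3,0,0,0.5,0,0,0],[-0.3,0,0,0.75,0,0,0]]]'
```

```text
clock: 11.5
tcp_pos: [0.5989, -0.0324, 0.1491]
ee_rot: [-1.572, 0.001, -0.054]
wrist_force: [0.2, 0.7, -0.3]
finger_gap: 0.0387
clock: 12.0
tcp_pos: [0.5959, -0.0278, 0.0419]
ee_rot: [-1.57, 0.011, -0.051]
wrist_force: [-1.0, 0.9, -0.9]
finger_gap: 0.0388
clock: 12.5
tcp_pos: [0.6019, -0.0291, 0.1637]
ee_rot: [-1.571, -0.005, -0.052]
wrist_force: [1.0, 0.4, -0.0]
finger_gap: 0.0552
```

```bash
python3 -m jog '[[[0,-0.1,0.25,0,0,0,0],[0,-0.2,0.5,0,0,0,0],[0,-0.33,0.83,0,0,0,0],[0,-0.33,0.83,0,0,0,0],[0,-0.33,0.83,0,0,0,0]]]'
python3 look.py w5 bung holder cap
```

```text
clock: 13.0
tcp_pos: [0.5518, 0.0966, 0.1617]
ee_rot: [-1.57, -0.004, -0.049]
wrist_force: [0.5, -1.1, -0.2]
finger_gap: 0.0431
tcp [0.5518 0.0966 0.1617] [-1.57  -0.004 -0.049]
bung 0.62 rect [319. 215.  39.  46.] med [0.547 0.096 0.124] lo [0.539 0.086 0.103] hi [0.559 0.106 0.125]
bung c 550.7 95.9 size 21.2 21.0 67.2 mm; d from tcp -1.1 -0.7
holder 0.89 rect [347.  70.  83. 104.] med [0.466 0.116 0.112] lo [0.444 0.097 0.111] hi [0.489 0.134 0.113]
holder c 466.7 116.2 size 50.3 28.1 30.1 mm; d from tcp -85.1 19.6
cap 0.73 rect [182. 245.  52.  51.] med [ 0.596 -0.026  0.034] lo [ 0.579 -0.046  0.021] hi [ 0.616 -0.009  0.035]
cap c 598.7 -28.3 size 41.2 41.3 34.5 mm; d from tcp 47.0 -124.9
```

```bash
python3 -m jog '[[[0,0,0,-0.2,0,0,0],[0,-0.005,0,-0.4,0,0,0],[0,-0.005,0,-0.46,0,0,0],[0,-0.005,0,-0.46,0,0,0],[0.4,-0.005,0,-0.46,0,0,0]]]'
python3 -m jog '[[[1,0,0,0,0,0,0],[1,0,0,0,0,0,0],[1,0,0,0,0,0,0],[1,0,0,0.1,0,0,0],[1,0,0,0.4,0,0,0]]]' 25
python3 -m jog '[[[1,0,-0.3,0,0,0,0],[1,0,-0.6,0,0,0,0],[1,0,-0.83,0,0,0,0],[1,0,-0.83,-0.2,0,0,0],[1,0,-0.83,-0.4,0,0,0]]]'
python3 look.py w6 bung
```

```text
clock: 13.7
tcp_pos: [0.551, 0.0945, 0.0909]
ee_rot: [-1.571, -0.001, -0.053]
wrist_force: [1.1, -0.4, 0.4]
finger_gap: 0.029
clock: 14.2
tcp_pos: [0.5464, 0.0947, 0.147]
ee_rot: [-1.573, 0.01, -0.052]
wrist_force: [-0.1, 0.9, -0.4]
finger_gap: 0.0232
clock: 14.7
tcp_pos: [0.5516, -0.0306, 0.091]
ee_rot: [-1.571, -0.004, -0.054]
wrist_force: [-0.2, 0.4, -0.5]
finger_gap: 0.023
tcp [ 0.5516 -0.0306  0.091 ] [-1.571 -0.004 -0.054]
bung 0.63 rect [321. 268.  52.  70.] med [ 0.546 -0.031  0.123] lo [ 0.539 -0.041  0.103] hi [ 0.559 -0.021  0.125]
bung 0.45 rect [339. 298.  17.  12.] med [ 0.613 -0.019  0.034] lo [ 0.608 -0.024  0.033] hi [ 0.617 -0.016  0.035]
bung c 550.5 -30.9 size 21.1 21.0 13.2 mm; d from tcp -1.0 -0.2
```

```bash
python3 -m jog '[[[1,0,0,-0.25,0,0,0],[1,0,0,-0.41,0,0,0],[1,0,0,-0.41,0,0,0],[0,0,0,-0.41,0,0,0],[0,0,0,-0.41,0,0,0]]]'
python3 -m jog '[[[0,0,0,0.1,0,0,0],[0,0,0,0.4,0,0,0],[0,0,0,0.7,0,0,0],[0,-0.1,0.15,0.87,0,0,0.1],[0,-0.3,0.4,0.87,0,0,0.2]]]'
python3 -m jog '[[[0,-0.1,0.3,0,0,0,0.1],[0,-0.26,0.57,0,0,0,0.178],[0,-0.26,0.57,0,0,0,0.178],[0,-0.26,0.57,0,0,0,0.178],[0,-0.26,0.57,0,0,0,0.178]]]'
python3 look.py w7 holder bung cap
```

```text
clock: 15.3
tcp_pos: [0.552, -0.0292, 0.031]
ee_rot: [-1.571, -0.003, -0.051]
wrist_force: [0.4, 0.3, 0.5]
finger_gap: 0.0425
clock: 15.8
tcp_pos: [0.5118, 0.0304, 0.1662]
ee_rot: [-1.574, -0.015, 0.251]
wrist_force: [1.2, 1.3, -1.1]
finger_gap: 0.0431
clock: 16.3
tcp_pos: [0.4674, 0.1158, 0.1606]
ee_rot: [-1.572, -0.002, 0.514]
wrist_force: [0.6, -0.2, -0.2]
finger_gap: 0.0429
tcp [0.4674 0.1158 0.1606] [-1.572 -0.002  0.514]
holder 0.69 rect [322. 217.  41.  83.] med [0.464 0.115 0.112] lo [0.442 0.097 0.108] hi [0.488 0.134 0.113]
holder c 466.4 116.2 size 49.9 28.1 30.4 mm; d from tcp -1.0 0.4
bung 0.85 rect [124. 187.  39.  31.] med [ 0.546 -0.026  0.04 ] lo [ 0.538 -0.038  0.02 ] hi [ 0.558 -0.018  0.043]
bung c 549.3 -28.7 size 20.6 21.6 78.9 mm; d from tcp 81.9 -144.5
cap 0.94 rect [107. 235.  52.  46.] med [ 0.594 -0.027  0.034] lo [ 0.579 -0.045  0.021] hi [ 0.615 -0.009  0.035]
cap c 597.9 -28.0 size 41.3 40.3 24.9 mm; d from tcp 130.6 -143.9
```

```bash
python3 -m jog '[[[0,0,0,-0.2,0,0,0],[0,-0.005,0,-0.4,0,0,0],[0,-0.005,0,-0.47,0,0,0.01],[0,-0.005,0,-0.47,0,0,0.01],[0.2,-0.005,0,-0.47,0,0,0.01]]]'
python3 -m jog '[[[0.6,0,0,0,0,0,0],[1,0,0,0,0,0,0],[1,0,0,0,0,0,0],[1,0,0,0.1,0,0,0],[1,0,0,0.4,0,0,0]]]' 30
python3 -m jog '[[[1,0.03,-0.25,0,0,0,-0.1],[1,0.06,-0.5,0,0,0,-0.2],[1,0.1,-0.8,0,0,0,-0.3],[1,0.12,-1,0,0,0,-0.38],[1,0.12,-1,-0.1,0,0,-0.38]]]'
python3 look.py w8 holder
```

```text
clock: 17.0
tcp_pos: [0.466, 0.1157, 0.0892]
ee_rot: [-1.571, -0.0, 0.529]
wrist_force: [0.4, 0.7, 0.3]
finger_gap: 0.0341
clock: 17.5
tcp_pos: [0.4616, 0.1153, 0.1458]
ee_rot: [-1.568, 0.009, 0.53]
wrist_force: [1.0, 0.5, 0.5]
finger_gap: 0.0272
clock: 18.0
tcp_pos: [0.4856, -0.0372, 0.1353]
ee_rot: [-1.572, -0.005, -0.046]
wrist_force: [0.3, 0.2, -0.0]
finger_gap: 0.0271
tcp [ 0.4856 -0.0372  0.1353] [-1.572 -0.005 -0.046]
holder 0.84 rect [318. 268.  67. 118.] med [ 0.483 -0.038  0.158] lo [ 0.461 -0.051  0.153] hi [ 0.509 -0.025  0.159]
holder c 486.5 -37.7 size 27.9 50.8 87.1 mm; d from tcp 0.9 -0.5
```

```bash
python3 -m jog '[[[1,0,0.02,-0.2,0,0,0],[1,0,0.04,-0.45,0,0,0],[1,0,0.04,-0.66,0,0,0],[1,0,0.04,-0.66,0,0,0],[0,0,0.04,-0.66,0,0,0]]]'
python3 -m jog '[[[0,0,0,0,0,0,0],[0,0,0,0.1,0,0,0],[0,0,0,0.4,0,0,0],[0,0,0,0.7,0,0,0],[0,0,0,0.9,0,0,0]]]'
python3 -m jog '[[[1,0.05,-0.25,0,0,0,0],[1,0.1,-0.5,0,0,0,0],[1,0.2,-0.8,0,0,0,0],[1,0.31,-1,0,0,0,0],[1,0.31,-1,0,0,0,0]]]'
python3 look.py w9 holder bung cap drawer_handle
```

```text
clock: 18.6
tcp_pos: [0.483, -0.0273, 0.0352]
ee_rot: [-1.571, 0.002, -0.039]
wrist_force: [-0.7, -0.9, 0.7]
finger_gap: 0.0407
clock: 19.1
tcp_pos: [0.4857, -0.0279, 0.1752]
ee_rot: [-1.571, -0.007, -0.04]
wrist_force: [0.6, -0.0, 0.1]
finger_gap: 0.0431
clock: 19.6
tcp_pos: [0.5333, -0.182, 0.1723]
ee_rot: [-1.574, -0.006, -0.044]
wrist_force: [-0.4, -0.5, 0.5]
finger_gap: -0.0001
tcp [ 0.5333 -0.182   0.1723] [-1.574 -0.006 -0.044]
holder 0.61 rect [500. 119.  45.  65.] med [ 0.482 -0.03   0.03 ] lo [ 0.459 -0.043  0.019] hi [ 0.506 -0.014  0.031]
holder c 483.2 -28.0 size 29.0 50.0 84.4 mm; d from tcp -50.1 154.0
bung 0.56 rect [491. 194.  38.  31.] med [ 0.547 -0.034  0.04 ] lo [ 0.538 -0.041  0.018] hi [ 0.559 -0.022  0.043]
bung c 549.6 -30.5 size 20.7 20.4 10.3 mm; d from tcp 16.4 151.5
cap 0.83 rect [487. 245.  50.  43.] med [ 0.596 -0.033  0.034] lo [ 0.58  -0.049  0.021] hi [ 0.615 -0.013  0.035]
cap c 598.4 -30.1 size 39.0 40.2 37.9 mm; d from tcp 65.2 152.0
drawer_handle 0.59 rect [502. 176. 276. 344.] med [ 0.523 -0.004  0.019] lo [ 0.425 -0.129  0.017] hi [0.655 0.085 0.086]
drawer_handle c 498.8 -110.2 size 48.8 80.5 86.8 mm; d from tcp -34.5 71.9
```

View pics/w9.png

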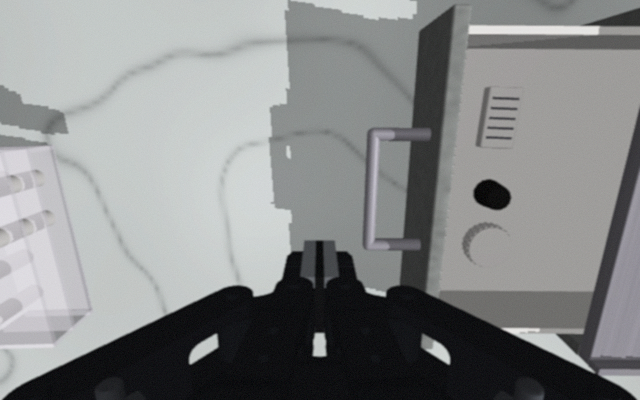

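All three pieces lie in the drawer: holder at (500,118), bung (491,194), cap (487,245). The bar is at column 375. Next I push the bar from outside with the closed fingers.

```bash
python3 -m jog '[[[1,0,0,-0.25,0,0,0],[1,0,0,-0.5,0,0,0],[1,0,0,-0.75,0,0,0],[1,0,0,-0.88,0,0,0],[1,0,0,-0.88,0,0,0]]]'
python3 -m jog '[[[1,0,0.07,0,0,0,0],[1,0,0.14,0,0,0,0],[1,0.01,0.2,0,0,0,0],[1,0.01,0.27,0,0,0,0],[1,0.015,0.34,0,0,0,0]]]'
python3 -m jog '[[[1,0,0.07,0,0,0,0],[1,0.01,0.14,0,0,0,0],[1,0.015,0.21,0,0,0,0],[1,0.02,0.28,0,0,0,0],[1,0.02,0.35,0,0,0,0]]]'
python3 -m jog '[[[1,0,0.05,0,0,0,0],[1,0.01,0.1,0,0,0,0],[1,0.01,0.15,0,0,0,0],[1,0.01,0.2,0,0,0,0],[1,0.01,0.2,0,0,0,0]]]'
```

```text
clock: 20.35
tcp_pos: [0.5266, -0.1756, 0.0353]
ee_rot: [-1.569, 0.007, -0.038]
wrist_force: [0.9, 0.1, 0.5]
finger_gap: -0.0
clock: 20.85
tcp_pos: [0.5332, -0.1262, 0.0391]
ee_rot: [-1.572, -0.002, -0.04]
wrist_force: [-1.0, -1.6, 1.8]
finger_gap: -0.0004
clock: 21.35
tcp_pos: [0.5355, -0.0735, 0.0378]
ee_rot: [-1.571, -0.0, -0.04]
wrist_force: [0.7, -1.5, 0.5]
finger_gap: 0.0004
clock: 21.85
tcp_pos: [0.5365, -0.0432, 0.0378]
ee_rot: [-1.57, 0.0, -0.039]
wrist_force: [-0.3, -0.3, 0.3]
finger_gap: -0.0
```

```bash
python3 -m jog '[[[1,0,0.03,0,0,0,0],[1,0,0.06,0,0,0,0],[1,0,0.08,0,0,0,0],[1,0,0.08,0,0,0,0],[1,0,0.08,0,0,0,0]]]'
python3 - <<'E'
from h import *
p=shot('wrist'); save(p,'w10.png'); w=cloud(p); s=get_state(); print(s['tcp_pos'],s['wrist_force'])
f=w[50:220,330:560].reshape(-1,3); g=f[(f[:,2]>.083)&(f[:,2]<.092)&(f[:,0]<.52)]
d=f[(f[:,2]>.096)&(f[:,2]<.104)&(f[:,0]<.52)]
for x in (.47,.49,.5):
    a=g[abs(g[:,0]-x)<.005]; b=d[abs(d[:,0]-x)<.005]; 
    if len(a) and len(b): print(x,'front top y',np.percentile(a[:,1],[2,98]).round(4),'deck edge y',np.percentile(b[:,1],2).round(4))
b=w[160:235,200:500].reshape(-1,3); b=b[(b[:,2]>.05)&(b[:,2]<.07)&(b[:,1]<.0)]; print('bar y',np.percentile(b[:,1],[3,20,50]).round(4))
E
```

```text
clock: 22.35
tcp_pos: [0.5364, -0.0422, 0.0381]
ee_rot: [-1.592, -0.0, -0.046]
wrist_force: [-0.8, -25.8, 0.2]
finger_gap: -0.0003
[ 0.53639589 -0.04224885  0.03810808] [ -0.79226192 -27.37858506  -0.22318135]
bar y [-0.0277 -0.025  -0.0202]
```

View pics/w10.png

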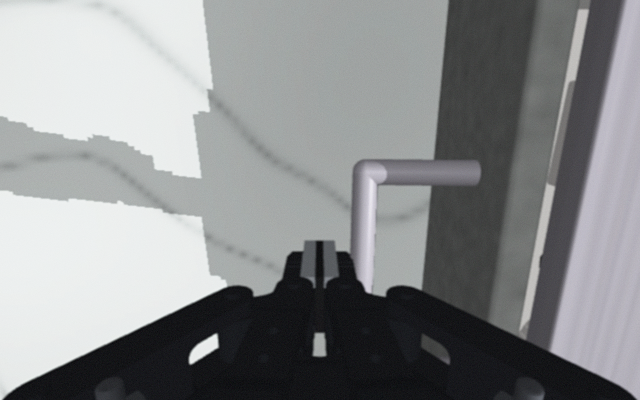

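The push stalls at 26 N with the bar near y ≈ -0.025, about 10 mm from where I expect shut. I'll back off and inspect before pushing harder.

```bash
python3 -m jog '[[[1,0,-0.2,0,0,0,0],[1,0,-0.4,0.2,0,0,0],[1,-0.2,-0.4,0.5,0,0,0],[1,-0.2,-0.4,0.9,0,0,0],[1,-0.2,-0.4,0.9,0,0,0]]]'
python3 - <<'E'
from h import *
p=shot('wrist'); save(p,'w11.png'); w=cloud(p); s=get_state(); print(s['tcp_pos'],s['wrist_force'])
d=w.reshape(-1,3)
for x in (.45,.48,.51,.54,.57):
    a=d[abs(d[:,0]-x)<.004]
    f=a[(a[:,2]>.082)&(a[:,2]<.09)&(a[:,1]>-.03)&(a[:,1]<.06)]; k=a[(a[:,2]>.097)&(a[:,2]<.103)&(a[:,1]<.1)]
    if len(f) and len(k): print(x,'front',np.percentile(f[:,1],[2,98]).round(4),'deck',np.percentile(k[:,1],1).round(4),len(f))
b=d[(d[:,2]>.055)&(d[:,2]<.072)&(d[:,1]<.0)&(d[:,1]>-.06)&(abs(d[:,0]-.53)<.03)]
if len(b): print('bar',len(b),np.percentile(b[:,1],[2,50,98]).round(4))
t=shot('top'); save(t,'top3.png')
a=t['image'][160:280,240:400,::-1]; b=p['image'][:,:,::-1]
cv2.imwrite('pics/c1.png',np.vstack([cv2.resize(b,(480,300)),cv2.resize(a,(480,300))[:300]]))
E
```

```text
clock: 22.9
tcp_pos: [0.5082, -0.0929, 0.1778]
ee_rot: [-1.571, -0.007, -0.041]
wrist_force: [1.1, -0.1, -0.6]
finger_gap: -0.0001
[ 0.50914696 -0.09283658  0.17826899] [0.59186696 0.30991452 1.58201835]
0.45 front [0.0214 0.0341] deck 0.0335 238
0.48 front [0.0199 0.0326] deck 0.0321 210
0.51 front [0.0185 0.0308] deck 0.0308 194
0.54 front [0.017  0.0291] deck 0.0293 177
0.57 front [0.0154 0.0281] deck 0.0276 164
bar 868 [-0.0301 -0.0255 -0.0196]
```

View pics/c1.png

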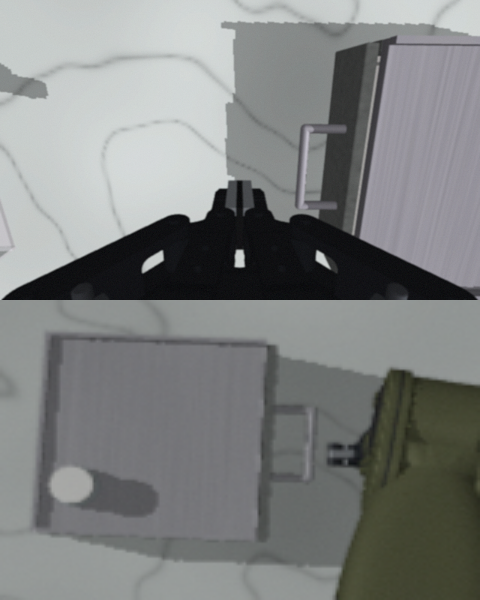

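The drawer is in fact shut. Its front's inner face lies flush with the deck edge (0.0291 vs 0.0293), which is what "130 mm open when fully out" implies, and it met a hard stop there. I'll do a final check on the other things and hand in.

```bash
python3 - <<'E'
from h import *
t=shot('top')
for n in ['jar','slidebox','cap','bung','holder']: find(t,n)
t=shot('scene')
for n in ['jar','rack','slidebox']: find(t,n)
s=get_state(); print(s['clock'],np.abs(s['dq']).max())
bot.close_job()
E
```

```text
jar 0.65 rect [266. 236.  17.  12.] med [0.481 0.221 0.148] lo [0.46  0.202 0.1  ] hi [0.503 0.243 0.156]
jar 0.23 rect [477. 206.  28.  55.] med [ 0.578 -0.459  0.056] lo [ 0.493 -0.5    0.002] hi [ 0.662 -0.434  0.112]
slidebox 0.76 rect [174. 221.  41.  56.] med [0.534 0.539 0.041] lo [0.451 0.48  0.009] hi [0.619 0.6   0.049]
jar 0.96 rect [399. 165.  22.  22.] med [0.499 0.228 0.136] lo [0.463 0.205 0.101] hi [0.509 0.257 0.152]
rack 0.88 rect [149. 190.  53.  72.] med [ 0.603 -0.453  0.056] lo [ 0.496 -0.501  0.001] hi [ 0.672 -0.433  0.111]
slidebox 0.67 rect [510. 216.  74.  62.] med [0.558 0.536 0.041] lo [0.456 0.478 0.006] hi [0.631 0.602 0.045]
23.5 0.006213249607583855
the job is handed in; nothing more can be done
```

I pulled the drawer out about 120 mm and put the cap, bung and holder into it one at a time. I then pushed it shut from outside the handle and handed in at 23.5 s.

**Final checks**
- **Pieces:** I saw all three lying in the drawer before closing it, and none was found on the deck or elsewhere afterwards.
- **Drawer:** The inner face of its front lies flush with the deck edge, to within about 0.5 mm. It met a hard stop there, with about 27 N at the wrist.
- **Left alone:** The jar is still standing. The jar, rack and slide box read the same positions as at the start, to within a few mm of detection noise.
- **Robot:** The gripper is clear of everything.

**What disagreed**
- **First grasp missed:** The real fingertips sit about 35 mm farther back than stated, so my first grasp passed over the handle bar without touching it. I measured the offset and corrected for it.
- **Shut position:** I first expected shut to be 10 mm further in. That was my misreading of the geometry: 130 mm open when fully out puts the front flush with the deck edge when shut.

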